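# Turn the gauge hook to its stop and hang the setting ring

### The job

First turn the swivel hook of the gauge stand clockwise (seen from above) until its lug meets the stop pin, and with the fingers press it home there for about half a second with a light push of 8 to 12 N (never over 15 N). Then lift the setting ring out of its rest by the tab, hang it by its bore on the hook, tab up, slide it back along the bar and press its face for about half a second against the hook's round shoulder with 8 to 12 N (never over 20 N). Let go so that it hangs there still, against the shoulder and with the hook still at its stop, and leave the other things on the bench where they are.

Things in the scene. Friction and masses are not known exactly. Their poses are not given: they have to be found in the camera images.
- stop_pin (a point): Centre of the top of the fixed steel stop pin (8 mm diameter, 22 mm tall) on the round flange (52 mm, top at 126 mm) of the fixed gauge stand; 20 mm from the post's vertical axis, 148 mm above the bench. At the stop the hook's bar points away from the pin, roughly towards the robot. Stand: 110 mm square foot, 18 mm post; nothing of stand and hook is above 156 mm.
- hook_lug (a point): Point on top of the hook's stop lug (8 mm wide block on the hub, opposite the bar), 18.3 mm from the swivel axis, on the lug's middle line. When lug and pin touch it is 8 mm from stop_pin. The hook starts 0.9 to 1.9 rad short of the stop. Swivel: about 0.12 N m friction (2 N at 60 mm out), stays where left, rigid end stop, which is best felt.
- hook_seat (a point): Point on the axis of the hook's level round bar (9 mm diameter) in the outer face of the shoulder (32 mm steel disc, 5 mm thick), 34 mm out from the vertical swivel axis, 140 mm above the bench. x points outwards along the bar, z up; turns with the hook. The bar is straight to 78 mm from the swivel axis, then bends up.
- hook_tip (a point): Centre of the rounded, upturned end of the hook's bar, 86 mm out from the swivel axis and 9 mm above the bar's axis; the highest point of the end is 13.5 mm above the bar's axis, the outermost 90.5 mm from the swivel axis.
- ring_bore (a point): Centre of the bore of the steel setting ring (60 mm outer, 32 mm bore, 12 mm thick, about 0.24 kg). x is the bore's axis (level), z points up to the tab; both faces alike. Its flat foot (36 mm wide) is 32 mm below. Hung on the bar this point is 11.5 mm below the bar's axis, and 6 mm out from hook_seat when the ring's face touches the shoulder.
- ring_tab (a point): Point to grip on the ring's flat aluminium tab: 60 mm above the bore's centre, on the middle plane. The tab is 12 mm thick (along the ring's x), 24 mm wide (along its y) and reaches from 26 to 72 mm above the bore's centre.
- rest: Fixed black rest in which the ring stands upright at the start, foot on the slot floor 6 mm above the bench (bore centre at 38 mm): base 60 x 90 mm, slot 15 mm wide between two walls 70 mm long, tops at 26 mm, along the rest's y; origin under its centre.
- caliper: Bystander: digital caliper, about 200 mm long, 55 mm wide, lying flat; origin under the middle of its beam, x along the beam.
- oil: Bystander: white oil bottle, 48 mm diameter, 115 mm tall, upright; origin at its underside.
- part: Bystander: 100 mm square plate with an 80 mm grey disc and an upright 8 mm rod, 114 mm tall in all; origin under its centre.
- block: Bystander: plain steel block 60 x 35 x 35 mm; origin under its centre.

How it is judged:
On the way, in this order (a step that is already met when the one before it is completed fails the run):
1. the hook is at its stop (lug within 1.5 mm of the pin) and the fingers press on it with over 7 N, the ring not yet on it (distance between hook_lug and stop_pin below 0.0095 m and contact force between the fingers and hook above 7 N and distance between ring_bore and hook_seat above 0.09 m), for 0.2 s.
2. the hook still at its stop, the ring is on the bar and pressed with over 7 N against the shoulder (face within 2.5 mm of it) (distance between hook_lug and stop_pin below 0.0095 m and contact force between ring and hook above 7 N and x of ring_bore in the frame of hook_seat between 0.004 and 0.0085 m and y of ring_bore in the frame of hook_seat between -0.007 and 0.007 m and z of ring_bore in the frame of hook_seat between -0.0145 and 0 m), for 0.2 s.
At the end, for the whole second after the job is handed in: The lug is within 1.5 mm of the stop pin; the ring hangs on the bar by its bore, tab up within 0.35 rad, its face within 2.5 mm of the shoulder, bore centre 8 to 14.5 mm below the bar's axis and within 7 mm sideways; released and still (distance between hook_lug and stop_pin below 0.0095 m and x of ring_bore in the frame of hook_seat between 0.004 and 0.0085 m and y of ring_bore in the frame of hook_seat between -0.007 and 0.007 m and z of ring_bore in the frame of hook_seat between -0.0145 and -0.008 m and angle between ring_bore's own z axis and vertical below 0.35 rad and linear speed of ring below 0.02 m/s and contact force between ring and the fingers below 0.01 N); the robot touches nothing.
It fails at once if the fingers push on the hook with more than 15 N (contact force between the fingers and hook above 15 N).
It fails at once if the ring presses on the hook with more than 20 N (contact force between ring and hook above 20 N).
It fails at once if a bystander is moved by more than 15 mm (distance of any of caliper, oil, part, block from where it was at the start of the episode above 0.015 m).
It also fails if it takes over 72 s, if anything falls off the work surface, if the arm or the gripper's body presses on something with over 40 N, if the wrist force passes 120 N, or if a joint passes its speed limit or range.

### The arm

A 6-joint arm with a two-finger parallel gripper is mounted at the origin on the work surface. World frame = base frame: x ahead of the robot, y to its left, z up, the work surface at z = 0. Lengths are in m, angles in rad, forces in N, time in s.
With the tool pointing down it reaches from about 0.25 to 0.725 m from the base axis. Payload 4 kg.
Tool frame: the origin (TCP) lies midway between the tips of the shut fingers; the grasp point (between the pads) lies 19 mm behind it (bot.grip_point_offset is the distance from the TCP to the grasp point, in m); z points along the fingers, y is the line along which they close (so a half turn about z gives the same grasp; the last joint's range is limited). The gripper opens to 85 mm and grips with 20 to 120 N. Pads are 22 mm wide; open, the fingers measure 114 mm over their backs; the gripper's body (76 mm by 85 mm) begins 54 mm behind the grasp point. The pads swing forward as they close: fully open they stand 13 mm farther back than shut.
Start: joints at [1.197, 0.241, 0.005, 1.335, 0, 1.571], TCP at [0.183, 0.465, 0.231] pointing down, gripper open.
Joint ranges: [-2.72, 2.72], [-1.05, 1.87], [-1.09, 1.28], [-1.99, 2.15], [-1.42, 1.44], [-3.14, 3.14]. Speed limits (rad/s): [2.79, 2.79, 3.14, 3.14, 3.14, 3.14].

### API

Orientations are given as a unit quaternion [x, y, z, w].
In Python, from workcell import bot gives the robot as it stands.
- The arm moves only by the tool step_arm, never from a script. Its argument "targets" is text: rows parted by semicolons, each of 7 numbers parted by spaces: the opening, from -1 (shut) to 1 (fully open), so that 0 is half open, then the shift along the world's x, y, z normalised to -1 to 1, where 1 is 0.5 m, then the turn, a rotation vector about the world's x, y, z normalised to -1 to 1, where 1 is pi/4 rad. In form: gripper x y z wx wy wz; .... A call has 1 to 10 rows; each row is the pose to reach, as a shift and turn from the pose commanded when the call began; what a row does not reach only later rows make up. A row lasts 1/12 s, in which the tool goes at most 41.7 mm and 7.16 degrees, less where a joint would pass 70% of its speed; a pose out of reach is approached as far as the arm can. A call with a number of a shift or a turn outside -1 to 1 is refused whole. A call with a gripper value outside its range is refused whole. The fingers move at their own pace and stop on an object; the grip force is fixed at half the most. Time passes only in rows, so rows that repeat a pose let the fingers close. It gives the time, the measured TCP pose, the force, the opening and the grip force at its end, in the units of the state.
- bot.get_obs(): the state, without advancing time (a new reading comes with each control period).
- bot.camera(name): name is "scene" or "top"; returns the picture (420x560x3 uint8, red, green, blue); there is no depth.
- bot.camera_info(name): a dict with "vertical_fov" (degrees; the focal length in pixels is half the picture's height over the tangent of half this angle, whatever the lens; pixels are square), "cx", "cy" (the principal point, pixels), "D" ([k1, k2, p1, p2, k3] as OpenCV has them; the pictures are not rectified), "pose" (4x4, takes a point from camera to world coordinates). Camera axes: x right, y up, looking along -z (the intrinsics and any distortion apply to the point x, -y, -z); pixel columns grow to the right and rows downward; lengths in m; the calibration is good to about 2 mm. A picture is of the moment at which its call begins. camera_info takes no time and is no camera call.
- bot.job_done(): hands the job in; it is judged then, once.
The state is a dict: "clock": time; "joint_pos": joint angles; "joint_vel": joint speeds; "tau": joint torques, N m; "eef_pos": TCP position; "tool_rot": TCP orientation; "ft_force": force on the tool from outside, world axes, zero at the start; "ft_torque": the same for the moment, N m; "grip_width": finger opening in m; "grasp_force": force on a finger pad.
Only numpy, scipy, OpenCV 4.12 (cv2) and the standard library are available. Lean on these libraries where they do the work, as an engineer would, in place of code of your own. Each camera call takes 0.05 s, during which the arm holds its last target. There are 200 camera calls.

## Working session

There is one attempt and no reset: what is moved stays moved. The work goes in short steps, Python scripts to look and compute and a tool call to move; the robot and the scene stay as the last step left them, time stands still between calls to the robot, and variables do not carry over. Pictures are saved under pics/ and viewed, at most 10 in all, crops included, and the job is handed in when it is done.

Besides the shell and the picture viewer there is one more tool, called in YAML: its name, and indented under it one key for each argument. step_arm: Moves the arm, as the interface text tells. Scaled input: -1 to 1 covers 0.5 m each way for a shift and pi/4 rad each way for a turn. Its arguments: {"type":"object","properties":{"targets":{"type":"string"}},"required":["targets"]}

```bash
mkdir -p pics
cat > h.py <<'E'
import numpy as np, cv2
from workcell import bot
def K(n):
    i=bot.camera_info(n); f=210/np.tan(np.radians(i['vertical_fov'])/2)
    return np.array([[f,0,i['cx']],[0,f,i['cy']],[0,0,1]]),np.array(i['D'],float),np.array(i['pose'])
def ray(n,uv):
    k,D,P=K(n); p=cv2.undistortPoints(np.array([[uv]],float),k,D)[0,0]
    return P[:3,3],P[:3,:3]@np.array([p[0],-p[1],-1])
def onz(n,uv,z):
    o,d=ray(n,uv); return o+d*(z-o[2])/d[2]
def proj(n,X):
    k,D,P=K(n); c=P[:3,:3].T@(np.array(X,float)-P[:3,3]); c=c*[1,-1,-1]
    return cv2.projectPoints(c.reshape(1,1,3),np.zeros(3),np.zeros(3),k,D)[0].ravel()
def save(n,f,box=None,s=1):
    im=bot.camera(n)[:,:,::-1]
    if box: im=im[box[1]:box[3],box[0]:box[2]]
    cv2.imwrite('pics/'+f,cv2.resize(im,None,fx=s,fy=s,interpolation=cv2.INTER_CUBIC)); return im
E
python3 - <<'E'
from h import *
a=save('scene','s0.png',None,1.4);b=save('top','t0.png',None,1.4)
for n in('scene','top'):
    k,D,P=K(n);print(k[0,0],k[:2,2],D,P.round(3).tolist())
o=bot.get_obs();print(o)
E
```

```text
481.1610807587849 [275.72203577 210.13666074] [-0.12251086  0.          0.          0.          0.        ] [[0.004, -0.703, 0.711, 1.425], [1.0, 0.015, 0.009, 0.034], [-0.017, 0.711, 0.703, 0.948], [0.0, 0.0, 0.0, 1.0]]
400.85288722217234 [276.40497035 210.10959113] [-0.08861109  0.          0.          0.          0.        ] [[0.02, 0.987, -0.157, 0.397], [-1.0, 0.023, 0.015, 0.022], [0.019, 0.157, 0.987, 1.182], [0.0, 0.0, 0.0, 1.0]]
{'clock': 0.1, 'joint_pos': array([ 1.19698692e+00,  2.41347059e-01,  3.86535610e-03,  1.33521808e+00,
       -1.55934632e-05,  1.57077825e+00]), 'joint_vel': array([-0.00101834, -0.00189866,  0.00390535, -0.00155291,  0.00125875,
       -0.00054771]), 'tau': array([ 3.32743957e-04, -3.73137903e+01,  2.53009969e+01,  1.08572285e-02,
        4.02799628e-06,  1.56131881e-07]), 'eef_pos': array([0.18237846, 0.46493914, 0.23049973]), 'tool_rot': array([ 1.85809426e-01,  9.82585341e-01, -9.36598942e-04, -1.69195888e-04]), 'ft_force': array([-0.18221344,  0.20604144, -0.31913211]), 'ft_torque': array([ 0.00054894, -0.01718833,  0.01829121]), 'grasp_force': 0.0, 'grip_width': 0.08541989097894524}
```

```bash
ls .
```

```text
h.py
pics
```

View pics/s0.png

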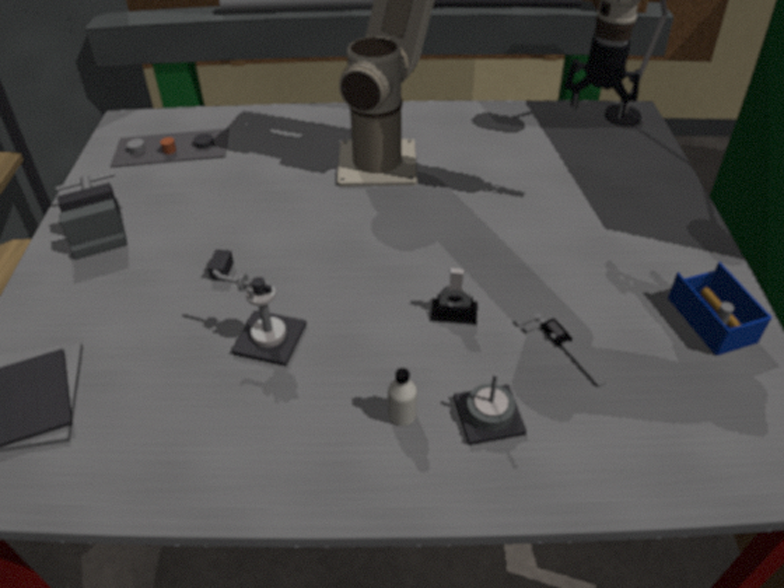

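View pics/t0.png

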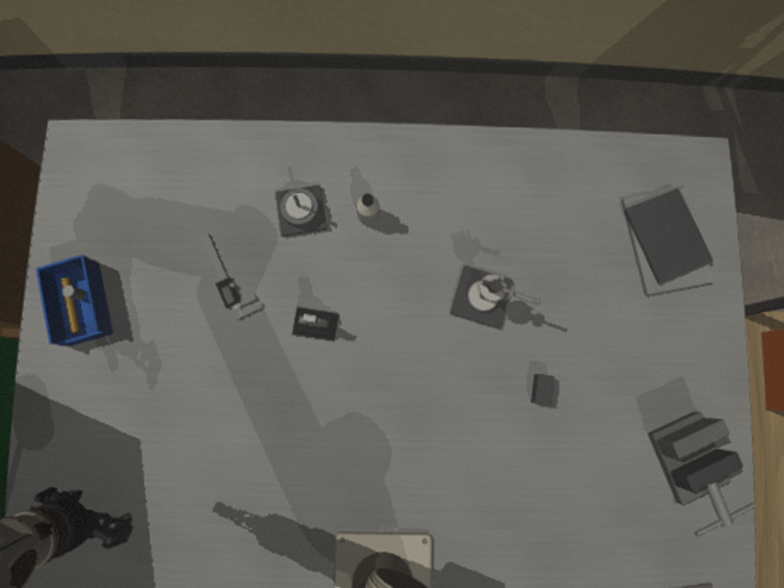

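Run:
```python
from h import *
S=bot.camera('scene')[:,:,::-1];T=bot.camera('top')[:,:,::-1]
def c(im,x,y,w=64,h=48): return cv2.resize(im[y:y+h,x:x+w],(400,300),interpolation=cv2.INTER_CUBIC)
o=np.vstack([np.hstack([c(S,150,190),c(T,322,183)]),np.hstack([c(S,296,186),c(T,196,206)])])
cv2.imwrite('pics/c1.png',np.clip(o.astype(float)*1.6,0,255).astype(np.uint8))
np.savez('im0.npz',S=S,T=T)
```

```text
(no output)
```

View pics/c1.png

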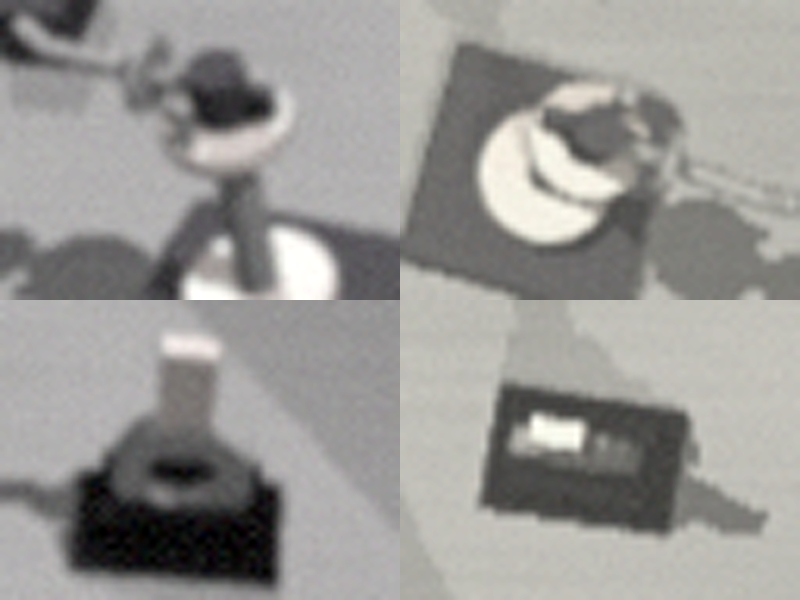

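Run:
```python
from h import *
s=lambda x,y:(150+x/6.25,190+y/6.25)
t=lambda x,y:(322+(x-400)/6.25,183+y/6.25)
print('flange',onz('top',t(590,141),.126))
for p in[(168,110),(298,110),(233,178)]: print('sc fl',onz('scene',s(*p),.126).round(4))
print('foot TL,TR?,BL,BR',[onz('top',t(*p),.01).round(4) for p in[(460,42),(402,258)]])
z=np.load('im0.npz');T=z['T'];S=z['S']
o=np.vstack([cv2.resize(T[183:233,340:400],(720,600//2*1),interpolation=cv2.INTER_CUBIC),cv2.resize(S[180:230,140:200],(720,300),interpolation=cv2.INTER_CUBIC)])
r=lambda x,y:(296+x/6.25,186+(y-300)/6.25)
q=lambda x,y:(196+(x-400)/6.25,206+(y-300)/6.25)
print('ring tab top(z=.110) top view',[onz('top',q(*p),.110).round(4) for p in[(532,413),(585,417),(583,448),(530,445)]])
print('tab top scene',[onz('scene',r(*p),.110).round(4) for p in[(163,335),(221,340),(219,360),(160,357)]])
print('rest base top',[onz('top',q(*p),.006).round(4) for p in[(500,380),(688,412),(672,533),(482,505)]])
print('bar top pts',[onz('top',t(*p),.140).round(4) for p in[(690,175),(795,203)]])
print('bar sc',[onz('scene',s(*p),.140).round(4) for p in[(22,30),(110,68)]])
```

```text
flange [ 0.58256509 -0.1991817   0.126     ]
sc fl [ 0.5792 -0.2202  0.126 ]
sc fl [ 0.5803 -0.1683  0.126 ]
sc fl [ 0.6174 -0.1894  0.126 ]
foot TL,TR?,BL,BR [array([ 0.6497, -0.161 ,  0.01  ]), array([ 0.5447, -0.1333,  0.01  ])]
ring tab top(z=.110) top view [array([0.5264, 0.1635, 0.11  ]), array([0.5252, 0.1406, 0.11  ]), array([0.5117, 0.1409, 0.11  ]), array([0.5125, 0.1638, 0.11  ])]
tab top scene [array([0.5117, 0.1432, 0.11  ]), array([0.5152, 0.1668, 0.11  ]), array([0.5272, 0.1649, 0.11  ]), array([0.5249, 0.141 , 0.11  ])]
rest base top [array([0.5543, 0.1931, 0.006 ]), array([0.5411, 0.1036, 0.006 ]), array([0.4838, 0.1093, 0.006 ]), array([0.4949, 0.199 , 0.006 ])]
bar top pts [array([ 0.5665, -0.239 ,  0.14  ]), array([ 0.5554, -0.2842,  0.14  ])]
bar sc [array([ 0.5463, -0.282 ,  0.14  ]), array([ 0.5694, -0.2425,  0.14  ])]
```

step_arm:
  targets: "-1 0.41 -0.73 0 0 0 -1;-1 0.41 -0.73 0 0 0 -1;-1 0.41 -0.73 0 0 0 -1;-1 0.41 -0.73 0 0 0 -1;-1 0.41 -0.73 0 0 0 -1;-1 0.41 -0.73 0 0 0 -1;-1 0.41 -0.73 0 0 0 -1;-1 0.41 -0.73 0 0 0 -1;-1 0.41 -0.73 0 0 0 -1;-1 0.41 -0.73 0 0 0 -1"

```text
clock: 1.03
eef_pos: [0.387, 0.1002, 0.2315]
tool_rot: [0.548, 0.837, 0.0, 0.0]
ft_force: [2.2, 1.7, -0.1]
grip_width: 0.0002
grasp_force: 0.0
```

step_arm:
  targets: "-1 0.41 -0.73 0 0 0 -0.95;-1 0.41 -0.73 0 0 0 -0.95;-1 0.41 -0.73 0 0 0 -0.95;-1 0.41 -0.73 0 0 0 -0.95;-1 0.41 -0.73 0 0 0 -0.95;-1 0.41 -0.73 0 0 0 -0.95;-1 0.41 -0.73 0 0 0 -0.95;-1 0.41 -0.73 0 0 0 -0.95;-1 0.41 -0.73 0 0 0 -0.95;-1 0.41 -0.73 0 0 0 -0.95"

```text
clock: 1.87
eef_pos: [0.5911, -0.2631, 0.2309]
tool_rot: [0.815, 0.579, -0.0, -0.0]
ft_force: [1.1, 0.4, 0.4]
grip_width: -0.0001
grasp_force: 0.0
```

```bash
cat >> h.py <<'E'
A=np.array([.583,-.199])
def fc(th,R=.060,m=0):
    a=np.radians(th); psi=np.radians(-19); u=np.array([np.cos(a),np.sin(a)]); n=np.array([-u[1],u[0]])
    p=np.array([np.cos(psi),np.sin(psi)]); h=.0045+.0145*abs(n@p)+.011*abs(u@p)+m
    return A+R*u+h*n
E
python3 - <<'E'
from h import *
c=np.array([.593,-.265])
for t in(-111,-115,-120,-125,-130,-135,-140,-145,-150,-155,-160,-165,-170): print(t,((fc(t)-c)/.5).round(3))
E
```

```text
-111 [-0.027  0.006]
-115 [-0.034  0.006]
-120 [-0.044  0.007]
-125 [-0.054  0.009]
-130 [-0.063  0.012]
-135 [-0.073  0.016]
-140 [-0.083  0.02 ]
-145 [-0.092  0.026]
-150 [-0.101  0.033]
-155 [-0.11   0.041]
-160 [-0.118  0.049]
-165 [-0.125  0.059]
-170 [-0.131  0.07 ]
```

step_arm:
  targets: "-1 0 0 -0.07 0 0 0;-1 0 0 -0.14 0 0 0;-1 0 0 -0.2 0 0 0;-1 0 0 -0.208 0 0 0;-1 0 0 -0.208 0 0 0"

```text
clock: 2.28
eef_pos: [0.5885, -0.2603, 0.1242]
tool_rot: [0.815, 0.579, -0.002, -0.003]
ft_force: [0.0, 0.2, -0.3]
grip_width: 0.0001
grasp_force: 0.0
```

step_arm:
  targets: "-1 -0.018 -0.003 0 0 0 0;-1 -0.03 -0.003 0 0 0 0;-1 -0.04 -0.001 0 0 0 0;-1 -0.05 0.001 0 0 0 0;-1 -0.06 0.005 0 0 0 0;-1 -0.07 0.009 0 0 0 0;-1 -0.08 0.015 0 0 0 0;-1 -0.09 0.023 0 0 0 0;-1 -0.095 0.027 0 0 0 0;-1 -0.095 0.027 0 0 0 0"

```text
clock: 3.12
eef_pos: [0.542, -0.247, 0.1272]
tool_rot: [0.815, 0.58, -0.001, -0.001]
ft_force: [1.3, -0.4, 0.8]
grip_width: 0.0
grasp_force: 0.4
```

Run:
```python
from h import *
S=bot.camera('scene')[:,:,::-1];T=bot.camera('top')[:,:,::-1]
def c(im,x,y,w=64,h=48): return cv2.resize(im[y:y+h,x:x+w],(400,300),interpolation=cv2.INTER_CUBIC)
o=np.hstack([c(S,150,180),c(T,322,190)])
cv2.imwrite('pics/c2.png',np.clip(o.astype(float)*1.8,0,255).astype(np.uint8))
```

```text
(no output)
```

View pics/c2.png

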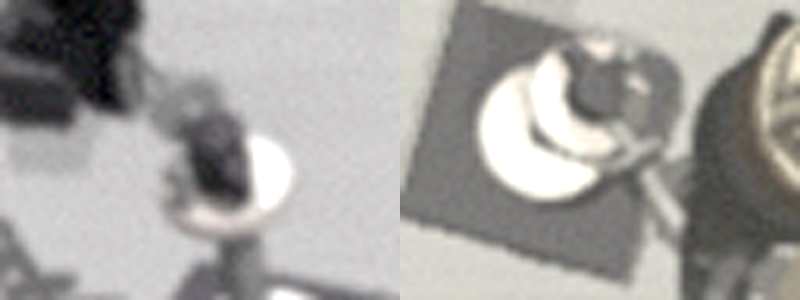

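Run:
```python
from h import *
for n,p in(('scene',(178.5,206.4)),('top',(322+240/6.25,190+85/6.25)),('scene',(178.5,211))):
  q=onz(n,p,.148)[:2]; d=q-A; print(n,q.round(4),np.hypot(*d).round(4),np.degrees(np.arctan2(d[1],d[0])).round(1))
```

```text
scene [ 0.5978 -0.21  ] 0.0185 -36.6
top [ 0.5845 -0.216 ] 0.017 -85.1
scene [ 0.6136 -0.2078] 0.0318 -16.0
```

step_arm:
  targets: "-1 -0.004 0.002 0 0 0 0;-1 -0.008 0.005 0 0 0 0;-1 -0.012 0.009 0 0 0 0;-1 -0.016 0.013 0 0 0 0;-1 -0.019 0.018 0 0 0 0;-1 -0.023 0.023 0 0 0 0;-1 -0.025 0.027 0 0 0 0;-1 -0.027 0.031 0 0 0 0;-1 -0.029 0.034 0 0 0 0;-1 -0.029 0.035 0 0 0 0"

```text
clock: 4.05
eef_pos: [0.5283, -0.2298, 0.1273]
tool_rot: [0.815, 0.58, -0.0, -0.0]
ft_force: [1.5, -1.6, -0.8]
grip_width: 0.0003
grasp_force: 0.9
```

Run:
```python
from h import *
print(bot.get_obs()['eef_pos'].round(4),bot.get_obs()['ft_force'].round(2))
for t in(-170,-172,-174,-176,-178,-180,-182,-185,-188,-191,-194,-197,-200): print(t,fc(t).round(4))
```

```text
[ 0.5283 -0.2298  0.1273] [ 1.48 -1.64 -0.78]
-170 [ 0.5276 -0.2302]
-172 [ 0.5265 -0.228 ]
-174 [ 0.5255 -0.2258]
-176 [ 0.5246 -0.2234]
-178 [ 0.5237 -0.221 ]
-180 [ 0.523  -0.2186]
-182 [ 0.5224 -0.2162]
-185 [ 0.5216 -0.2124]
-188 [ 0.5211 -0.2085]
-191 [ 0.5208 -0.2046]
-194 [ 0.5207 -0.2007]
-197 [ 0.5209 -0.1968]
-200 [ 0.5212 -0.1933]
```

step_arm:
  targets: "-1 -0.001 0.002 0 0 0 0;-1 -0.002 0.004 0 0 0 0;-1 -0.003 0.006 0 0 0 0;-1 -0.004 0.008 0 0 0 0;-1 -0.005 0.01 0 0 0 0;-1 -0.006 0.012 0 0 0 0;-1 -0.007 0.014 0 0 0 0;-1 -0.008 0.016 0 0 0 0;-1 -0.008 0.018 0 0 0 0;-1 -0.009 0.02 0 0 0 0"

```text
clock: 4.88
eef_pos: [0.524, -0.22, 0.1273]
tool_rot: [0.815, 0.58, -0.0, -0.0]
ft_force: [1.2, -1.6, -0.5]
grip_width: 0.0003
grasp_force: 1.0
```

step_arm:
  targets: "-1 -0.001 0.002 0 0 0 0;-1 -0.001 0.004 0 0 0 0;-1 -0.002 0.006 0 0 0 0;-1 -0.003 0.008 0 0 0 0;-1 -0.003 0.01 0 0 0 0;-1 -0.004 0.0115 0 0 0 0;-1 -0.004 0.013 0 0 0 0;-1 -0.004 0.0145 0 0 0 0"

```text
clock: 5.55
eef_pos: [0.522, -0.2128, 0.1273]
tool_rot: [0.815, 0.58, -0.0, -0.0]
ft_force: [1.0, -1.3, 0.0]
grip_width: -0.0002
grasp_force: 0.9
```

step_arm:
  targets: "-1 0 0.001 0 0 0 0;-1 0 0.002 0 0 0 0;-1 -0.001 0.003 0 0 0 0;-1 -0.001 0.004 0 0 0 0;-1 -0.001 0.005 0 0 0 0;-1 -0.001 0.006 0 0 0 0"

```text
clock: 6.05
eef_pos: [0.5217, -0.2098, 0.1273]
tool_rot: [0.815, 0.58, 0.0, 0.0]
ft_force: [1.1, -2.0, 0.3]
grip_width: -0.0
grasp_force: 0.9
```

step_arm:
  targets: "-1 0 0.001 0 0 0 0;-1 0 0.002 0 0 0 0;-1 0 0.003 0 0 0 0;-1 0 0.004 0 0 0 0;-1 -0.001 0.005 0 0 0 0;-1 -0.001 0.006 0 0 0 0"

```text
clock: 6.55
eef_pos: [0.5211, -0.2068, 0.1273]
tool_rot: [0.815, 0.58, -0.0, -0.0]
ft_force: [1.3, -1.5, -0.9]
grip_width: -0.0003
grasp_force: 0.9
```

step_arm:
  targets: "-1 0 0.001 0 0 0 0;-1 0 0.002 0 0 0 0;-1 0 0.003 0 0 0 0;-1 0 0.004 0 0 0 0;-1 0 0.005 0 0 0 0"

```text
clock: 6.97
eef_pos: [0.5211, -0.2043, 0.1273]
tool_rot: [0.815, 0.58, -0.0, -0.0]
ft_force: [0.9, -1.3, -0.6]
grip_width: 0.0002
grasp_force: 0.9
```

step_arm:
  targets: "-1 0 0.001 0 0 0 0;-1 0 0.002 0 0 0 0;-1 0 0.003 0 0 0 0;-1 0 0.004 0 0 0 0;-1 0 0.005 0 0 0 0;-1 0 0.006 0 0 0 0"

```text
clock: 7.47
eef_pos: [0.5212, -0.2013, 0.1273]
tool_rot: [0.815, 0.58, -0.0, 0.0]
ft_force: [0.8, -2.0, 0.3]
grip_width: 0.0001
grasp_force: 0.9
```

step_arm:
  targets: "-1 0 0.001 0 0 0 0;-1 0 0.002 0 0 0 0;-1 0 0.003 0 0 0 0;-1 0 0.004 0 0 0 0;-1 0 0.005 0 0 0 0;-1 0 0.006 0 0 0 0"

```text
clock: 7.97
eef_pos: [0.5211, -0.1983, 0.1273]
tool_rot: [0.815, 0.58, -0.0, -0.0]
ft_force: [1.0, -2.7, -0.7]
grip_width: -0.0002
grasp_force: 0.9
```

step_arm:
  targets: "-1 0 0.001 0 0 0 0;-1 0 0.002 0 0 0 0;-1 0 0.003 0 0 0 0;-1 0 0.004 0 0 0 0"

```text
clock: 8.3
eef_pos: [0.5211, -0.1974, 0.1274]
tool_rot: [0.815, 0.579, -0.001, 0.001]
ft_force: [0.7, -6.1, -1.1]
grip_width: 0.0001
grasp_force: 3.1
```

step_arm:
  targets: "-1 0 0.001 0 0 0 0;-1 0 0.002 0 0 0 0;-1 0.001 0.003 0 0 0 0;-1 0.001 0.004 0 0 0 0"

```text
clock: 8.63
eef_pos: [0.5212, -0.1973, 0.1274]
tool_rot: [0.816, 0.579, -0.002, 0.002]
ft_force: [-0.9, -11.8, -1.4]
grip_width: 0.0005
grasp_force: 5.5
```

step_arm:
  targets: "-1 0 -0.001 0 0 0 0;-1 0 -0.001 0 0 0 0;-1 0 -0.001 0 0 0 0;-1 0 -0.001 0 0 0 0;-1 0 -0.001 0 0 0 0;-1 0 -0.001 0 0 0 0"

```text
clock: 9.13
eef_pos: [0.5212, -0.1973, 0.1274]
tool_rot: [0.815, 0.579, -0.002, 0.002]
ft_force: [-0.3, -9.3, -2.1]
grip_width: -0.0002
grasp_force: 4.4
```

step_arm:
  targets: "-1 -0.004 -0.015 0 0 0 0;-1 -0.01 -0.04 0 0 0 0;-1 -0.02 -0.06 0 0 0 0;-1 -0.02 -0.06 0.07 0 0 0;-1 -0.02 -0.06 0.14 0 0 0;-1 -0.02 -0.06 0.2 0 0 0;0 -0.02 0.02 0.2 0 0 0;1 -0.02 0.1 0.2 0 0 0;1 -0.02 0.18 0.2 0 0 0;1 -0.02 0.26 0.2 0 0 0"

```text
clock: 9.97
eef_pos: [0.5109, -0.064, 0.2275]
tool_rot: [0.816, 0.579, 0.0, -0.0]
ft_force: [1.2, 0.2, 0.5]
grip_width: 0.0485
grasp_force: 0.0
```

step_arm:
  targets: "1 0 0.08 0 0 0 0;1 0 0.16 0 0 0 0.05;1 0 0.24 0 0 0 0.1;1 0 0.32 0 0 0 0.15;1 0 0.4 0 0 0 0.2;1 0 0.46 0 0 0 0.26;1 0 0.46 0 0 0 0.26;1 0 0.46 0 0 0 0.26"

```text
clock: 10.63
eef_pos: [0.5111, 0.1662, 0.2269]
tool_rot: [0.751, 0.661, -0.001, -0.0]
ft_force: [-0.0, -0.6, 0.0]
grip_width: 0.0853
grasp_force: 0.0
```

Run:
```python
from h import *
o=bot.get_obs();print(o['eef_pos'].round(4),o['tool_rot'].round(3),o['joint_pos'].round(2))
S=bot.camera('scene')[:,:,::-1];T=bot.camera('top')[:,:,::-1]
def c(im,x,y,w=48,h=36): return cv2.resize(im[y:y+h,x:x+w],(400,300),interpolation=cv2.INTER_CUBIC)
o=np.vstack([np.hstack([c(S,160,184),c(T,330,192)]),np.hstack([c(S,306,186),c(T,200,206)])])
cv2.imwrite('pics/c3.png',np.clip(o.astype(float)*1.8,0,255).astype(np.uint8))
```

```text
[0.5111 0.1662 0.2269] [ 0.751  0.661 -0.001 -0.   ] [0.31 0.32 0.1  1.35 0.   2.01]
```

View pics/c3.png

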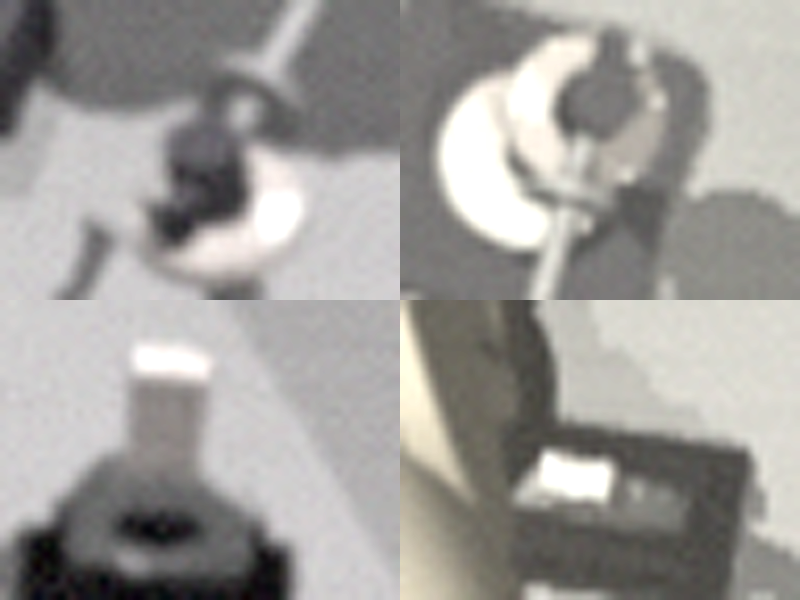

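Run:
```python
from h import *
S=bot.camera('scene')[:,:,::-1];T=bot.camera('top')[:,:,::-1]
def c(im,x,y,w=48,h=72): return cv2.resize(im[y:y+h,x:x+w],(400,600),interpolation=cv2.INTER_CUBIC)
o=np.hstack([c(S,160,154),c(T,330,186)])
cv2.imwrite('pics/c4.png',np.clip(o.astype(float)*1.8,0,255).astype(np.uint8))
```

```text
(no output)
```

View pics/c4.png

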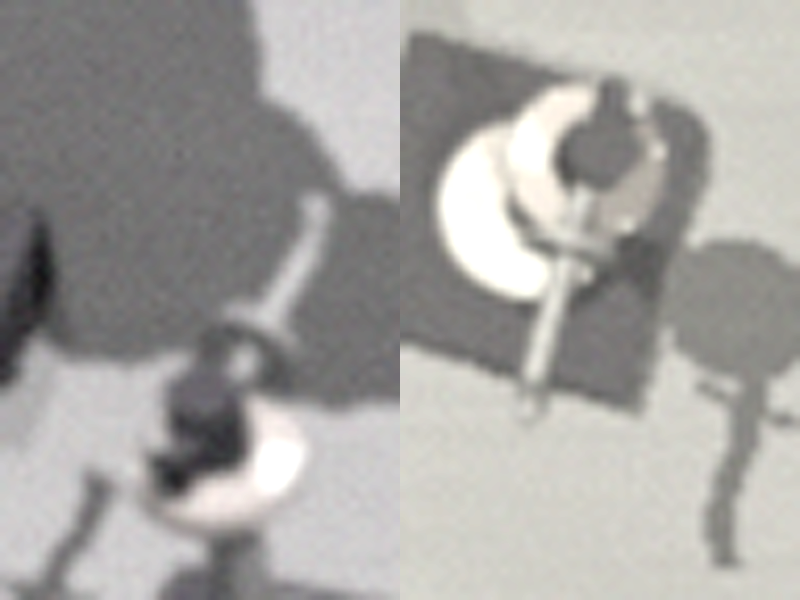

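Run:
```python
from h import *
t=lambda x,y:(330+(x-400)/8.333,186+y/8.333); s=lambda x,y:(160+x/8.333,154+y/8.333)
f=lambda n,p,z:print(n,p,onz(n,(t if n=='top' else s)(*p),z)[:2].round(4))
for p,z in(((532,405),.149),((580,202),.140),((545,345),.140),((562,275),.140),((612,88),.15),((640,103),.148),((587,162),.126),((600,150),.152)): f('top',p,z)
for p,z in(((316,203),.149),((270,318),.140),((302,252),.140),((225,458),.126)): f('scene',p,z)
k=lambda p:ray('top',t(*p)); 
o1,d1=ray('top',t(532,405));o2,d2=ray('scene',s(316,203))
M=np.c_[d1,-d2];q=np.linalg.lstsq(M,o2-o1,rcond=None)[0];print('tri tip',(o1+d1*q[0]).round(4),(o2+d2*q[1]).round(4))
```

```text
top (532, 405) [ 0.5015 -0.1764]
top (580, 202) [ 0.5675 -0.194 ]
top (545, 345) [ 0.5215 -0.1824]
top (562, 275) [ 0.5439 -0.188 ]
top (612, 88) [ 0.6027 -0.2025]
top (640, 103) [ 0.5984 -0.2119]
top (587, 162) [ 0.5829 -0.1993]
top (600, 150) [ 0.5823 -0.198 ]
scene (316, 203) [ 0.497 -0.174]
scene (270, 318) [ 0.539  -0.1844]
scene (302, 252) [ 0.5094 -0.1781]
scene (225, 458) [ 0.5846 -0.1942]
tri tip [ 0.5011 -0.1757  0.1529] [ 0.501  -0.1732  0.1524]
```

step_arm:
  targets: "1 0.016 -0.026 0 0 0 0;1 0.016 -0.026 -0.07 0 0 0;1 0.016 -0.026 -0.14 0 0 0;1 0.016 -0.026 -0.2 0 0 0;1 0.016 -0.026 -0.25 0 0 0;1 0.016 -0.026 -0.28 0 0 0;1 0.016 -0.026 -0.296 0 0 0;1 0.016 -0.026 -0.296 0 0 0;1 0.016 -0.026 -0.296 0 0 0"

```text
clock: 11.58
eef_pos: [0.5201, 0.1514, 0.0798]
tool_rot: [0.752, 0.659, 0.0, 0.0]
ft_force: [0.3, -0.4, 0.3]
grip_width: 0.0855
grasp_force: 0.0
```

Run:
```python
from h import *
o=bot.get_obs();print(o['eef_pos'].round(4),o['ft_force'].round(2))
S=bot.camera('scene')[:,:,::-1]
cv2.imwrite('pics/c5.png',np.clip(cv2.resize(S[150:240,280:380],(667,600),interpolation=cv2.INTER_CUBIC).astype(float)*1.8,0,255).astype(np.uint8))
```

```text
[0.5201 0.1514 0.0798] [ 0.32 -0.35  0.33]
```

View pics/c5.png

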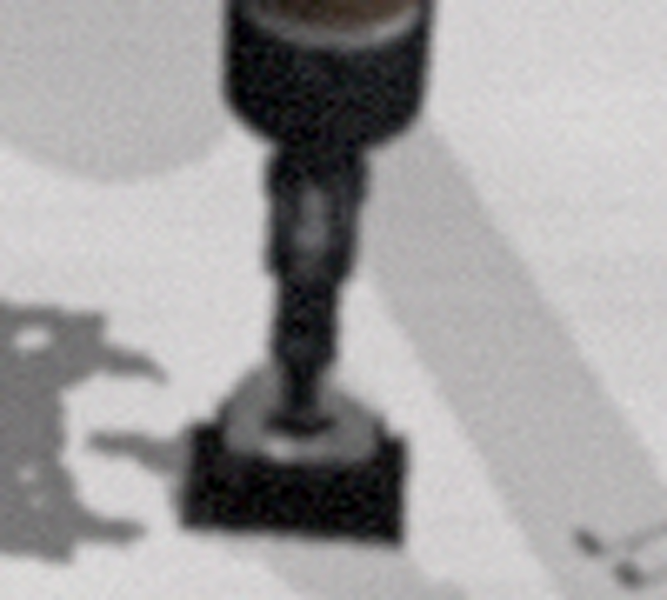

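step_arm:
  targets: "-1 0 0.003 0 0 0 0;-1 0 0.003 0 0 0 0;-1 0 0.003 0 0 0 0;-1 0 0.003 0 0 0 0;-1 0 0.003 0 0 0 0;-1 0 0.003 0 0 0 0;-1 0 0.003 0 0 0 0;-1 0 0.003 0 0 0 0;-1 0 0.003 0 0 0 0;-1 0 0.003 0 0 0 0"

```text
clock: 12.47
eef_pos: [0.5197, 0.1538, 0.0796]
tool_rot: [0.752, 0.66, 0.0, -0.0]
ft_force: [-1.4, 0.5, 3.5]
grip_width: 0.0109
grasp_force: 59.2
```

step_arm:
  targets: "-1 0 0 0.01 0 0 0;-1 0 0 0.03 0 0 0;-1 0 0 0.07 0 0 0;-1 0 0 0.12 0 0 0;-1 0 0 0.18 0 0 0;-1 0 0 0.24 0 0 0;-1 0 0 0.3 0 0 0;-1 -0.01 -0.02 0.34 0 0 0;-1 -0.02 -0.06 0.34 0 0 0;-1 -0.03 -0.11 0.34 0 0 0"

```text
clock: 13.3
eef_pos: [0.5056, 0.0992, 0.2517]
tool_rot: [0.751, 0.661, 0.002, 0.001]
ft_force: [-0.2, -0.7, -2.2]
grip_width: 0.0111
grasp_force: 58.8
```

step_arm:
  targets: "-1 -0.02 -0.06 0 0 0 -0.03;-1 -0.04 -0.12 0 0 0 -0.06;-1 -0.05 -0.19 0 0 0 -0.09;-1 -0.065 -0.26 0 0 0 -0.12;-1 -0.08 -0.33 0 0 0 -0.16;-1 -0.085 -0.4 0 0 0 -0.16;-1 -0.085 -0.46 0 0 0 -0.16;-1 -0.085 -0.5 0 0 0 -0.16;-1 -0.085 -0.52 0 0 0 -0.16;-1 -0.085 -0.53 0 0 0 -0.16"

```text
clock: 14.13
eef_pos: [0.4619, -0.1677, 0.2495]
tool_rot: [0.792, 0.61, -0.0, -0.0]
ft_force: [-0.5, 0.6, -2.6]
grip_width: 0.0111
grasp_force: 58.8
```

step_arm:
  targets: "-1 0 0 -0.03 0 0 0;-1 0 0 -0.06 0 0 0;-1 0 0 -0.09 0 0 0;-1 0 0 -0.11 0 0 0;-1 0 0 -0.12 0 0 0;-1 0 0 -0.125 0 0 0;-1 0 0 -0.125 0 0 0"

```text
clock: 14.72
eef_pos: [0.4622, -0.1658, 0.1867]
tool_rot: [0.791, 0.611, -0.0, -0.0]
ft_force: [-0.5, -0.4, -1.7]
grip_width: 0.011
grasp_force: 58.7
```

Run:
```python
from h import *
o=bot.get_obs();print(o['eef_pos'].round(4),o['ft_force'].round(2),o['tool_rot'].round(3),o['joint_pos'].round(2))
S=bot.camera('scene')[:,:,::-1];T=bot.camera('top')[:,:,::-1]
def c(im,x,y,w=64,h=80): return cv2.resize(im[y:y+h,x:x+w],(400,500),interpolation=cv2.INTER_CUBIC)
o=np.hstack([c(S,160,130),c(T,320,180)])
cv2.imwrite('pics/c6.png',np.clip(o.astype(float)*1.8,0,255).astype(np.uint8))
```

```text
[ 0.4622 -0.1658  0.1867] [-0.5  -0.35 -1.67] [ 0.791  0.611 -0.    -0.   ] [-0.34  0.25 -0.1   1.22  0.    1.48]
```

View pics/c6.png

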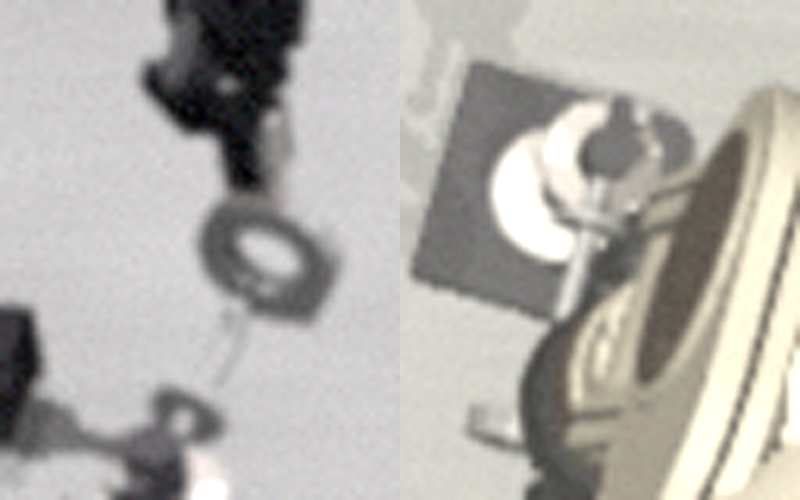

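Run:
```python
from h import *
o=bot.get_obs()['eef_pos']; a=np.radians(-14.5); x=np.array([np.cos(a),np.sin(a),0]);y=np.array([-x[1],x[0],0]);z=np.array([0,0,1])
for roll in(0,-20,20):
  r=np.radians(roll); Y=y*np.cos(r)+z*np.sin(r); Z=z*np.cos(r)-y*np.sin(r)
  c=o+[0,0,.019]-.06*Z
  g=lambda X,yy,zz:((proj('scene',c+X*x+yy*Y+zz*Z)-[160,130])*6.25).round(0).tolist()
  print(roll,'bore',g(.006,0,0),'footcorners',g(.006,-.018,-.032),g(.006,.018,-.032),g(-.006,.018,-.032),'tabtop',g(.006,-.012,.072),g(.006,.012,.072),'R/L',g(.006,.03,0),g(.006,-.03,0))
```

```text
0 bore [260.0, 262.0] footcorners [230.0, 313.0] [310.0, 326.0] [319.0, 308.0] tabtop [211.0, 120.0] [267.0, 128.0] R/L [328.0, 272.0] [193.0, 251.0]
-20 bore [213.0, 248.0] footcorners [160.0, 282.0] [238.0, 316.0] [248.0, 297.0] tabtop [221.0, 114.0] [276.0, 138.0] R/L [280.0, 276.0] [147.0, 219.0]
20 bore [306.0, 262.0] footcorners [302.0, 326.0] [375.0, 316.0] [384.0, 297.0] tabtop [204.0, 128.0] [254.0, 119.0] R/L [368.0, 253.0] [245.0, 271.0]
```

step_arm:
  targets: "-1 0.012 -0.006 0 0 0 0;-1 0.024 -0.009 0 0 0 0;-1 0.034 -0.012 0 0 0 0;-1 0.044 -0.014 0 0 0 0;-1 0.054 -0.017 0 0 0 0;-1 0.062 -0.019 0 0 0 0;-1 0.068 -0.02 0 0 0 0;-1 0.068 -0.02 0 0 0 0"

```text
clock: 15.48
eef_pos: [0.4968, -0.1765, 0.1866]
tool_rot: [0.792, 0.611, 0.0, 0.0]
ft_force: [-0.3, -0.9, -1.9]
grip_width: 0.0113
grasp_force: 58.8
```

step_arm:
  targets: "-1 0.008 -0.002 0 0 0 0;-1 0.016 -0.004 0 0 0 0;-1 0.024 -0.006 0 0 0 0;-1 0.032 -0.008 0 0 0 0;-1 0.04 -0.01 0 0 0 0;-1 0.048 -0.012 0 0 0 0;-1 0.054 -0.014 0 0 0 0;-1 0.058 -0.015 0 0 0 0;-1 0.058 -0.015 0 0 0 0"

```text
clock: 16.23
eef_pos: [0.5256, -0.184, 0.1867]
tool_rot: [0.792, 0.611, 0.0, 0.0]
ft_force: [-0.2, -0.2, -2.7]
grip_width: 0.0109
grasp_force: 58.8
```

Run:
```python
from h import *
o=bot.get_obs();print(o['eef_pos'].round(4),o['ft_force'].round(2))
S=bot.camera('scene')[:,:,::-1]
cv2.imwrite('pics/c7.png',np.clip(cv2.resize(S[140:240,150:220],(560,800)[::1],interpolation=cv2.INTER_CUBIC).astype(float)[:600]*1.8,0,255).astype(np.uint8))
```

```text
[ 0.5256 -0.184   0.1867] [-0.2  -0.22 -2.66]
```

View pics/c7.png

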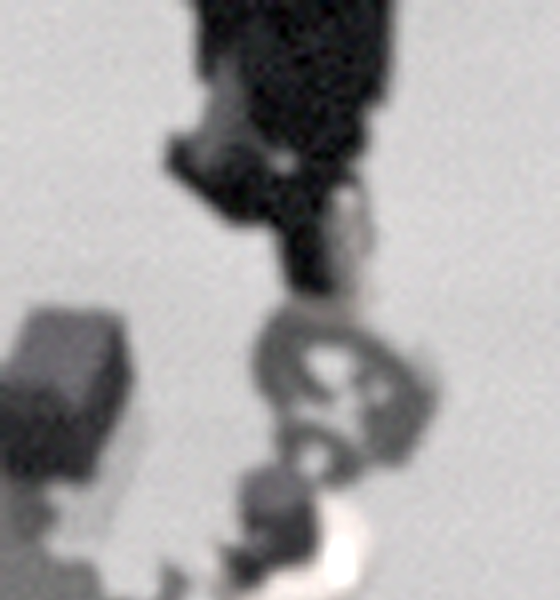

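step_arm:
  targets: "-1 0 0 -0.006 0 0 0;-1 0 0 -0.012 0 0 0;-1 0 0 -0.018 0 0 0;-1 0 0 -0.023 0 0 0;-1 0 0 -0.026 0 0 0;-1 0 0 -0.028 0 0 0;-1 0 0 -0.028 0 0 0"

```text
clock: 16.87
eef_pos: [0.525, -0.1838, 0.1725]
tool_rot: [0.792, 0.611, -0.0, -0.0]
ft_force: [0.4, 0.8, -1.9]
grip_width: 0.011
grasp_force: 58.8
```

step_arm:
  targets: "-1 0 0 -0.001 0 0 0;-1 0 0 -0.002 0 0 0;-1 0 0 -0.003 0 0 0;-1 0 0 -0.003 0 0 0"

```text
clock: 17.2
eef_pos: [0.5252, -0.1839, 0.1713]
tool_rot: [0.792, 0.611, 0.0, 0.0]
ft_force: [-0.1, 0.0, -2.5]
grip_width: 0.011
grasp_force: 58.8
```

step_arm:
  targets: "-1 0 0 -0.001 0 0 0;-1 0 0 -0.002 0 0 0;-1 0 0 -0.002 0 0 0"

```text
clock: 17.45
eef_pos: [0.5251, -0.1838, 0.1702]
tool_rot: [0.792, 0.611, -0.0, -0.0]
ft_force: [0.5, -0.6, -2.9]
grip_width: 0.0109
grasp_force: 58.8
```

step_arm:
  targets: "-1 0 0 -0.001 0 0 0;-1 0 0 -0.0015 0 0 0;-1 0 0 -0.0015 0 0 0"

```text
clock: 17.7
eef_pos: [0.5252, -0.1839, 0.17]
tool_rot: [0.792, 0.611, 0.0, 0.0]
ft_force: [-2.1, 1.1, 0.3]
grip_width: 0.011
grasp_force: 59.2
```

step_arm:
  targets: "-1 0 0 0.002 0 0 0;-1 0.006 -0.0015 0.002 0 0 0;-1 0.012 -0.003 0.002 0 0 0;-1 0.018 -0.0045 0.002 0 0 0;-1 0.023 -0.006 0.002 0 0 0;-1 0.027 -0.007 0.002 0 0 0;-1 0.03 -0.0075 0.002 0 0 0;-1 0.03 -0.0075 0.002 0 0 0"

```text
clock: 18.37
eef_pos: [0.5405, -0.1877, 0.1704]
tool_rot: [0.792, 0.611, 0.0, -0.0]
ft_force: [0.4, -0.0, -1.9]
grip_width: 0.0111
grasp_force: 58.8
```

step_arm:
  targets: "-1 0.001 0 0 0 0 0;-1 0.002 -0.0005 0 0 0 0;-1 0.003 -0.0005 0 0 0 0;-1 0.004 -0.001 0 0 0 0;-1 0.004 -0.001 0 0 0 0"

```text
clock: 18.78
eef_pos: [0.5422, -0.1881, 0.1706]
tool_rot: [0.792, 0.611, 0.0, 0.0]
ft_force: [0.4, 0.9, -2.6]
grip_width: 0.0113
grasp_force: 58.8
```

step_arm:
  targets: "-1 0.001 0 0 0 0 0;-1 0.002 -0.0005 0 0 0 0;-1 0.003 -0.0005 0 0 0 0;-1 0.003 -0.0005 0 0 0 0"

```text
clock: 19.12
eef_pos: [0.5438, -0.1884, 0.1706]
tool_rot: [0.792, 0.611, 0.0, 0.0]
ft_force: [0.0, 0.3, -1.7]
grip_width: 0.0112
grasp_force: 58.8
```

step_arm:
  targets: "-1 0.001 0 0 0 0 0;-1 0.002 -0.0005 0 0 0 0;-1 0.002 -0.0005 0 0 0 0"

```text
clock: 19.37
eef_pos: [0.5448, -0.1887, 0.1706]
tool_rot: [0.792, 0.611, 0.0, 0.0]
ft_force: [-0.7, -0.0, -1.8]
grip_width: 0.011
grasp_force: 58.8
```

step_arm:
  targets: "-1 0.001 0 0 0 0 0;-1 0.002 -0.0005 0 0 0 0;-1 0.002 -0.0005 0 0 0 0"

```text
clock: 19.62
eef_pos: [0.5451, -0.1887, 0.1704]
tool_rot: [0.792, 0.611, -0.0, -0.001]
ft_force: [-1.8, 1.0, -1.1]
grip_width: 0.0113
grasp_force: 58.9
```

step_arm:
  targets: "-1 0.001 0 0 0 0 0;-1 0.002 -0.0005 0 0 0 0;-1 0.002 -0.0005 0 0 0 0"

```text
clock: 19.87
eef_pos: [0.5453, -0.1887, 0.1703]
tool_rot: [0.792, 0.611, -0.001, -0.001]
ft_force: [-5.1, 1.3, 0.4]
grip_width: 0.0113
grasp_force: 59.0
```

step_arm:
  targets: "-1 0.001 0 0 0 0 0;-1 0.002 -0.0005 0 0 0 0;-1 0.002 -0.0005 0 0 0 0"

```text
clock: 20.12
eef_pos: [0.5454, -0.1888, 0.1701]
tool_rot: [0.792, 0.611, -0.001, -0.002]
ft_force: [-7.3, 2.1, 1.4]
grip_width: 0.0112
grasp_force: 59.2
```

step_arm:
  targets: "-1 0.001 0 0 0 0 0;-1 0.0015 -0.0005 0 0 0 0;-1 0.0015 -0.0005 0 0 0 0;-1 0.0015 -0.0005 0 0 0 0;-1 0.0015 -0.0005 0 0 0 0;-1 0.0015 -0.0005 0 0 0 0;-1 0.0015 -0.0005 0 0 0 0;-1 0.0015 -0.0005 0 0 0 0"

```text
clock: 20.78
eef_pos: [0.5455, -0.1888, 0.1701]
tool_rot: [0.792, 0.611, -0.002, -0.003]
ft_force: [-7.4, 2.9, 1.7]
grip_width: 0.0111
grasp_force: 59.4
```

step_arm:
  targets: "-1 0.0015 -0.0005 0 0 0 0;-1 0.0015 -0.0005 0 0 0 0;-1 0.0015 -0.0005 0 0 0 0;-1 0.0015 -0.0005 0 0 0 0;-1 0.0015 -0.0005 0 0 0 0;-1 0.0015 -0.0005 0 0 0 0;-1 0.0015 -0.0005 0 0 0 0"

```text
clock: 21.37
eef_pos: [0.5456, -0.1888, 0.1701]
tool_rot: [0.792, 0.611, -0.002, -0.003]
ft_force: [-9.9, 3.3, 3.3]
grip_width: 0.0115
grasp_force: 59.8
```

step_arm:
  targets: "-1 -0.002 0.0005 0 0 0 0;-1 -0.004 0.001 0 0 0 0;-1 -0.005 0.001 0 0 0 0;-1 -0.005 0.001 0 0 0 0"

```text
clock: 21.7
eef_pos: [0.5453, -0.1888, 0.1701]
tool_rot: [0.792, 0.611, -0.001, -0.001]
ft_force: [-4.6, 2.5, 0.3]
grip_width: 0.0107
grasp_force: 59.0
```

Release with a small remaining press.

step_arm:
  targets: "-1 -0.0015 0 0 0 0 0;-0.5 -0.0015 0 0 0 0 0;0 -0.0015 0 0 0 0 0;0 -0.0015 0 0 0 0 0;0 -0.0015 0 0 0 0 0;0 -0.0015 0 0 0 0 0;0 -0.0015 0 0 0 0 0;0 -0.0015 0 0 0 0 0"

```text
clock: 22.37
eef_pos: [0.5461, -0.1894, 0.1707]
tool_rot: [0.792, 0.611, 0.0, 0.0]
ft_force: [-0.8, -0.2, -0.1]
grip_width: 0.0424
grasp_force: 0.0
```

step_arm:
  targets: "0 0 0 0.02 0 0 0;0 0 0 0.05 0 0 0;0 0 0 0.1 0 0 0;0 0 0 0.16 0 0 0;0 0 0 0.22 0 0 0;0 -0.06 0.06 0.26 0 0 0;0 -0.12 0.14 0.26 0 0 0;0 -0.16 0.22 0.26 0 0 0;0 -0.16 0.3 0.26 0 0 0;0 -0.16 0.38 0.26 0 0 0"

```text
clock: 23.2
eef_pos: [0.4647, -0.0095, 0.3023]
tool_rot: [0.792, 0.61, 0.001, 0.001]
ft_force: [1.4, 0.4, 0.8]
grip_width: 0.0427
grasp_force: 0.0
```

Run:
```python
from h import *
S=bot.camera('scene')[:,:,::-1];T=bot.camera('top')[:,:,::-1]
def c(im,x,y,w=48,h=64): return cv2.resize(im[y:y+h,x:x+w],(400,533),interpolation=cv2.INTER_CUBIC)
o=np.hstack([c(S,160,160),c(T,330,186)])
cv2.imwrite('pics/c8.png',np.clip(o.astype(float)*1.8,0,255).astype(np.uint8))
u=np.array([-.968,.25,0]); y=np.array([-.25,-.968,0])
P=lambda r,l,z:np.array([.5252,-.1826,0])+(r-.0597)*u+l*y+[0,0,z]
g=lambda n,p:((proj(n,p)-([160,160] if n=='scene' else [330,186]))*8.333+([0,0] if n=='scene' else [400,0])).round(0).tolist()
for n in('scene','top'): print(n,'tab top',[g(n,P(.04+a,b,.2005)) for a in(-.006,.006) for b in(-.012,.012)],'bore',g(n,P(.034,0,.1285)))
```

```text
scene tab top [[260.0, 145.0], [182.0, 133.0], [275.0, 119.0], [198.0, 107.0]] bore [256.0, 321.0]
top tab top [[567.0, 217.0], [644.0, 238.0], [557.0, 255.0], [634.0, 276.0]] bore [558.0, 261.0]
```

View pics/c8.png

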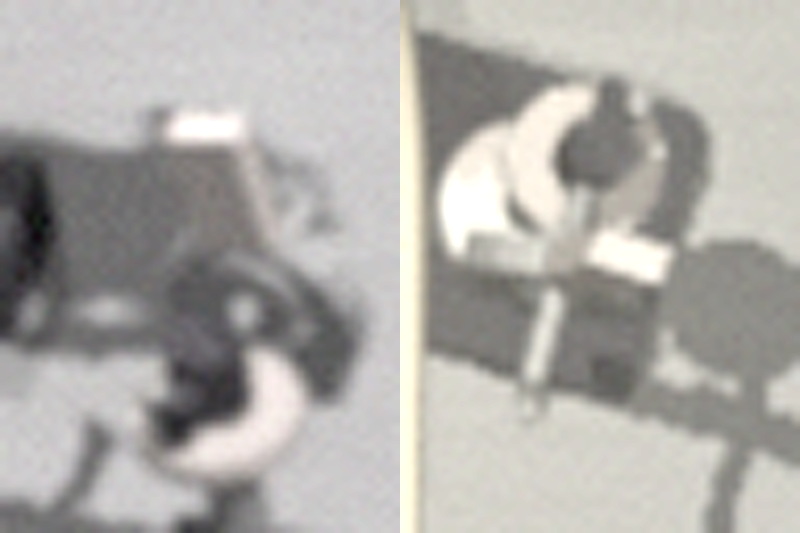

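```bash
cat > m.py <<'E'
from h import *
for i in range(3):
    S=bot.camera('scene')[:,:,::-1].astype(int).min(2); w=S[168:182,172:198]; ys,xs=np.nonzero(w>115)
    print(len(xs),(xs.mean()+172).round(2),(ys.mean()+168).round(2))
E
python3 m.py
```

```text
89 186.38 172.02
87 186.95 172.26
91 187.3 172.31
```

step_arm:
  targets: "0 0 0 0 0 0 0;0 0 0 0 0 0 0;0 0 0 0 0 0 0;0 0 0 0 0 0 0;0 0 0 0 0 0 0;0 0 0 0 0 0 0;0 0 0 0 0 0 0;0 0 0 0 0 0 0;0 0 0 0 0 0 0;0 0 0 0 0 0 0"

```text
clock: 24.28
eef_pos: [0.4663, -0.0104, 0.3006]
tool_rot: [0.792, 0.611, 0.0, 0.0]
ft_force: [-0.0, -0.4, -0.6]
grip_width: 0.0427
grasp_force: 0.0
```

```bash
python3 m.py
python3 - <<'E'
from h import *
u=np.array([-.968,.25,0]); y=np.array([-.25,-.968,0])
# tab top: top-view centre and scene centre, triangulated
o1,d1=ray('top',(330+(631-400)/8.333,186+255/8.333));o2,d2=ray('scene',(160+205/8.333,160+125/8.333))
q=np.linalg.lstsq(np.c_[d1,-d2],o2-o1,rcond=None)[0];X=(o1+d1*q[0]+o2+d2*q[1])/2
d=X-np.array([.5252,-.1826,.14]);print('tab r',.0597+d@u,'lat',d@y,'z',X[2])
E
```

```text
100 186.58 172.13
104 187.45 171.89
106 187.12 171.88
tab r 0.040146556271749845 lat 0.008724697706179885 z 0.19932672802247875
```

step_arm:
  targets: "0 0 0 0 0 0 0;0 0 0 0 0 0 0;0 0 0 0 0 0 0;0 0 0 0 0 0 0;0 0 0 0 0 0 0;0 0 0 0 0 0 0;0 0 0 0 0 0 0;0 0 0 0 0 0 0;0 0 0 0 0 0 0;0 0 0 0 0 0 0"

```text
clock: 25.27
eef_pos: [0.4663, -0.0104, 0.3005]
tool_rot: [0.792, 0.611, -0.0, 0.0]
ft_force: [0.3, -0.7, 0.4]
grip_width: 0.0428
grasp_force: 0.0
```

step_arm:
  targets: "0 0 0 0 0 0 0;0 0 0 0 0 0 0;0 0 0 0 0 0 0;0 0 0 0 0 0 0;0 0 0 0 0 0 0;0 0 0 0 0 0 0;0 0 0 0 0 0 0;0 0 0 0 0 0 0;0 0 0 0 0 0 0;0 0 0 0 0 0 0"

```text
clock: 26.1
eef_pos: [0.4663, -0.0104, 0.3005]
tool_rot: [0.792, 0.611, -0.0, -0.0]
ft_force: [0.7, -0.4, 0.3]
grip_width: 0.0428
grasp_force: 0.0
```

step_arm:
  targets: "0 0 0 0 0 0 0;0 0 0 0 0 0 0;0 0 0 0 0 0 0;0 0 0 0 0 0 0;0 0 0 0 0 0 0;0 0 0 0 0 0 0;0 0 0 0 0 0 0;0 0 0 0 0 0 0;0 0 0 0 0 0 0;0 0 0 0 0 0 0"

```text
clock: 26.93
eef_pos: [0.4663, -0.0104, 0.3005]
tool_rot: [0.792, 0.611, 0.0, -0.0]
ft_force: [0.3, -0.3, -0.5]
grip_width: 0.0427
grasp_force: 0.0
```

```bash
sed -i 's/range(3)/range(16)/' m.py; python3 m.py
```

```text
97 186.94 172.16
106 187.29 172.14
101 186.95 172.08
113 187.76 172.09
97 186.9 171.95
101 187.24 171.98
102 187.36 171.88
100 187.48 172.07
95 186.92 172.04
103 187.54 171.97
114 187.27 171.8
108 187.67 172.15
104 187.07 172.1
102 187.02 172.0
101 186.53 171.95
99 187.64 172.3
```

```bash
python3 -c "
from workcell import bot
print(bot.job_done())"
```

```text
the job is handed in; nothing more can be done
None
```

The job is handed in, with no verdict returned: the hook was pressed at its stop with about 9–12 N and the ring against the shoulder with about 10–12 N. The last camera checks showed the hook still at its stop and the ring hanging still against the shoulder.

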